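# Tip a branched pipe stub over and cradle it in the V-stand

## Robot

A 6-joint arm with a two-finger parallel gripper is mounted at the origin on the work surface. World frame = base frame: x ahead of the robot, y to its left, z up, the work surface at z = 0. Lengths are in m, angles in degrees, forces in N, time in s.
With the tool pointing down it reaches from about 0.35 to 0.775 m from the base axis. Payload 7.3 kg.
Tool frame: the origin (TCP) lies at the very end of the fingers, on their centre line; the grasp point (between the pads) lies 19 mm behind it (ctrl.grip_point_offset is the distance from the TCP to the grasp point, in m); z points along the fingers, x is the direction in which the jaws open and shut, and the axes are right-handed (so a half turn about z gives the same grasp; the last joint's range is limited). The gripper opens to 92 mm and grips with 3 to 60 N. Pads are 19 mm wide; open, the fingers measure 130 mm over their backs; the gripper's body (75 mm by 190 mm) begins 47 mm behind the grasp point.
Start: joints at [-79.756, 19.595, 87.324, -0, 73.075, -8.365], TCP at [0.168, -0.498, 0.227] pointing down, gripper open.
Joint ranges: [-145.02, 145.02], [-44.19, 115.74], [2.07, 154.8], [-57.11, 237.11], [16.16, 152.29], [-177.93, 177.93]. Speed limits (degrees/s): [147.25, 147.25, 180, 180, 180, 180].

## Interface

Orientations are given as [roll, pitch, yaw] about the fixed x, y, z axes, in that order (R = Rz(yaw) Ry(pitch) Rx(roll)).
In Python, from workcell import ctrl gives the robot as it stands.
- The arm moves only by the shell command python3 -m inch 'ROWS' [FORCE]. ROWS is JSON, a list of rows, each a list of 7 numbers: the shift along the tool's x, y, z in mm, then the turn, a rotation vector about the tool's x, y, z in rad, then the opening, from 0 (shut) to 1 (fully open). A call has 1 to 20 rows; each row is the pose to reach, as a shift and turn from the pose commanded when the call began, along the tool's axes at that moment; what a row does not reach only later rows make up. A row lasts 1/10 s, in which the tool goes at most 50 mm and 8.59 degrees, less where a joint would pass 70% of its speed; a pose out of reach is approached as far as the arm can. A call with a gripper value outside its range is refused whole. The fingers move at their own pace and stop on an object; FORCE is the grip in N (left out, the last holds). Time passes only in rows, so rows that repeat a pose let the fingers close. It gives the time, the measured TCP pose, the force and the opening at its end, in the units of the state.
- ctrl.get_state(): the state, without advancing time (a new reading comes with each control period).
- ctrl.capture(name): name is "scene" or "top" or "wrist"; returns the picture (400x640x3 uint8, red, green, blue); there is no depth.
- ctrl.camera_model(name): a dict with "mtx" (3x3 intrinsics, pixels), "k1" (the pictures are not rectified: a ray, as slopes to the right and down, at radius r is drawn at 1 + k1 r^2 times it, then the intrinsics apply), "view" (4x4, takes a point from world to camera coordinates). Camera axes: x right, y up, looking along -z (the intrinsics and any distortion apply to the point x, -y, -z); pixel columns grow to the right and rows downward; lengths in m; the calibration is good to about 2 mm. A picture is of the moment at which its call begins: read the wrist's pose just before it. camera_model takes no time and is no camera call; for the wrist camera it gives the pose at the moment of the call.
- ctrl.close_job(): hands the job in, once; it reports no verdict.
The state is a dict: "time": time; "q": joint angles; "joint_vel": joint speeds; "joint_efforts": joint torques, N m; "tool_pos": TCP position; "ee_rot": TCP orientation; "wrist_force": force on the tool from outside, world axes, zero at the start; "ft_torque": the same for the moment, N m; "finger_gap": finger opening in m.
Only numpy, scipy, OpenCV 4.12 (cv2) and the standard library are available. Lean on these libraries where they do the work, as an engineer would, in place of code of your own. Each camera call takes 0.05 s, during which the arm holds its last target.

## Task

Lift the flanged pipe stub with the side branch out of the tray and stand it upright on open bench; let go, then push it over on the bench (do not turn it over in the air) so that it lies there with its branch pointing up. Take it again across the pipe and lower it gently into both V-rests of the stand, branch still pointing up and the flange hanging outside the open end, away from the tall end stop, and let go. Leave the other parts in the tray and everything else on the bench where they are.

Things in the scene. Friction and masses are not known exactly. Their poses are not given: they have to be found in the camera images.
- stub: Work part, bare steel, about 0.7 kg: square flange plate 70 x 70 x 8 mm, round pipe of 44 mm diameter rising from its centre, 185 mm tall overall, one side branch (none of the others has one). Stands on its flange in the tray at first, any place in the row, any yaw. Origin: centre of flange underside. z: along the pipe, flange to open end. x: the way the branch points, square to a flange side.
- branch (a point): Centre of the end of the stub's round side branch (28 mm diameter): 110 mm above the flange underside, 42 mm from the pipe axis. Axes as the stub's.
- com (a point): The stub's centre of mass, on the pipe axis about 60 mm from the flange underside. Standing, the stub tips once leaned about 30 degrees over a flange edge; a push high on the pipe tips it, a low one slides it.
- heel (a point): Middle of the stub's flange-underside edge opposite the branch (35 mm from its origin in -x), the edge to tip over. Then the stub lies on this edge and the pipe's far rim, branch up, and does not roll; its axis slopes about 4 degrees, from 35 mm above the bench at the flange to 22 mm at the rim.
- plain: Bystander in the tray: the same bare steel flanged pipe, 185 mm tall, 70 mm flange, 44 mm pipe, but no branch. Origin: centre of its underside, z up along the pipe. Must not be moved.
- billet: Bystander in the tray: solid dark steel round bar standing on end, 60 mm diameter, 140 mm tall. Origin: centre of its underside. Must not be moved.
- tray: Fixed grey steel tray, 365 (its x) x 130 (its y) mm outside, 25 mm high, walls and floor 5 mm thick. The three standing parts are in a row along its x, about 115 mm apart. Origin: centre of its underside on the bench. It may be on the left or the right of the bench.
- stand: Fixed V-stand on the side opposite the tray. Base plate 80 mm wide (y), 8 mm thick, x from -150 to +55 mm. Two 90 degree V-rests at x = -40 and +40 mm, each 10 mm thick along x, apex 24 mm above the bench, arms 76 mm apart outside, 56 mm high. End-stop plate 98 mm high, x from -150 to -140 mm. +x: along the grooves to the open end. Origin: on the bench midway between the V-rests.
- cradle (a point): Point 55 mm above the stand's origin: on the axis of the pipe when it is cradled in both V-rests, midway between them. Axes as the stand's.
- can: Bystander: plain closed metal can, 66 mm diameter, 90 mm tall, standing in the middle of the bench. Origin: centre of its underside.
- bracket: Bystander: small welded steel bracket, 60 x 60 mm foot, 60 mm tall. Origin: centre of its underside.
- boxtube: Bystander: short bare steel box-section offcut lying down, 70 (x) x 60 (y) x 60 mm high, open at its ends. Origin: centre of its underside.
- brush: Bystander: flat brush lying near the robot base, 180 mm long along its x, 42 mm wide, 20 mm thick. Origin: on the bench under its middle.
Things that resemble listed ones, but are neither listed nor needed, are in the scene too. Leave any red look-alike of the stub alone. What is shaped like the stand but red is not meant.

How it is judged:
By the outcome, as a careful person would: the job done as asked, in the order asked, and still so for the second after the job is handed in, with the robot touching nothing.
It also fails if it takes over 61 s, if anything falls off the work surface, if the arm or the gripper's body presses on something with over 40 N, if the wrist force passes 120 N, or if a joint passes its speed limit or range.

## Working session

There is one attempt and no reset: what is moved stays moved. The work goes in short steps, Python scripts to look and compute and a shell command to move; the robot and the scene stay as the last step left them, time stands still between calls to the robot, and variables do not carry over. Pictures are saved under pics/ and viewed, and the job is handed in when it is done.

```bash
ls; mkdir -p pics; python3 - <<'E'
from workcell import ctrl
import cv2
for n in ("scene","top","wrist"):
    im=ctrl.capture(n); cv2.imwrite(f"pics/{n}0.png",im[:,:,::-1])
    m=ctrl.camera_model(n); print(n,m)
print(ctrl.get_state(), ctrl.grip_point_offset)
E
```

```text
pics
scene {'mtx': array([[434.9696172 ,   0.        , 319.90846719],
       [  0.        , 434.9696172 , 200.96449681],
       [  0.        ,   0.        ,   1.        ]]), 'k1': -0.07563123420405671, 'view': array([[-0.23553841,  0.97165776, -0.02007125,  0.13868293],
       [-0.61649828, -0.13341563,  0.77597045,  0.23903595],
       [ 0.75129989,  0.19514474,  0.63044984, -1.84772879],
       [ 0.        ,  0.        ,  0.        ,  1.        ]])}
top {'mtx': array([[485.882047  ,   0.        , 321.62647574],
       [  0.        , 485.882047  , 200.67028133],
       [  0.        ,   0.        ,   1.        ]]), 'k1': -0.011037518461390379, 'view': array([[ 0.02339631, -0.99967267,  0.0103522 , -0.03605308],
       [ 0.98324916,  0.02488174,  0.18056023, -0.55681801],
       [-0.18075871,  0.00595435,  0.98350945, -1.31747952],
       [ 0.        ,  0.        ,  0.        ,  1.        ]])}
wrist {'mtx': array([[276.99401505,   0.        , 317.2758428 ],
       [  0.        , 276.99401505, 194.04759053],
       [  0.        ,   0.        ,   1.        ]]), 'k1': -0.0279350586082506
[... 329 characters left out ...]
      1.00000000e+00]])}
{'time': 0.15, 'q': array([-7.97541669e+01,  1.96273234e+01,  8.73632441e+01, -3.57908722e-04,
        7.30735010e+01, -8.36703221e+00]), 'joint_vel': array([ 0.10315414, -0.1879849 , -0.26801796, -0.05396327,  0.04669141,
        0.04215195]), 'joint_efforts': array([ 1.53419278e-03, -4.31469655e+01, -2.44353640e+01,  7.18252757e-02,
        5.37745468e-02, -7.86339160e-05]), 'tool_pos': array([ 0.16751689, -0.49725371,  0.22621271]), 'ee_rot': array([-1.79991016e+02,  6.34363760e-02, -7.13870253e+01]), 'wrist_force': array([-0.10627802,  0.00566313, -0.33340561]), 'ft_torque': array([ 0.05204446,  0.04283369, -0.04113304]), 'finger_gap': 0.09164776183852857} 0.0188
```

View pics/scene0.png

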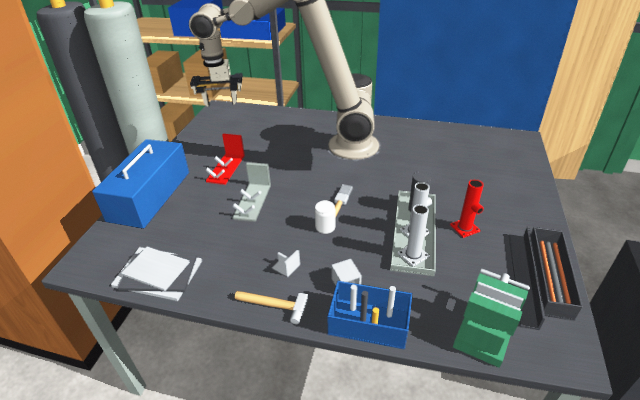

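View pics/top0.png

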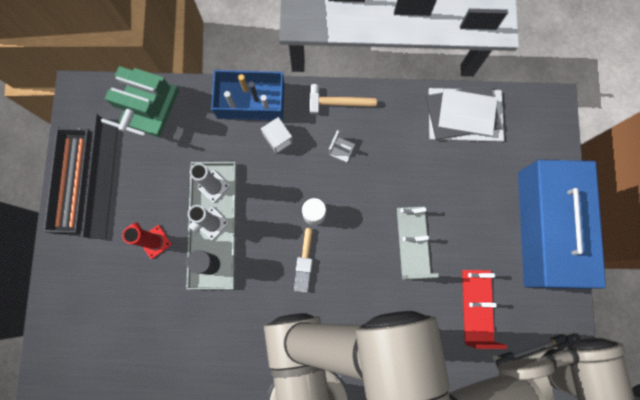

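View pics/wrist0.png

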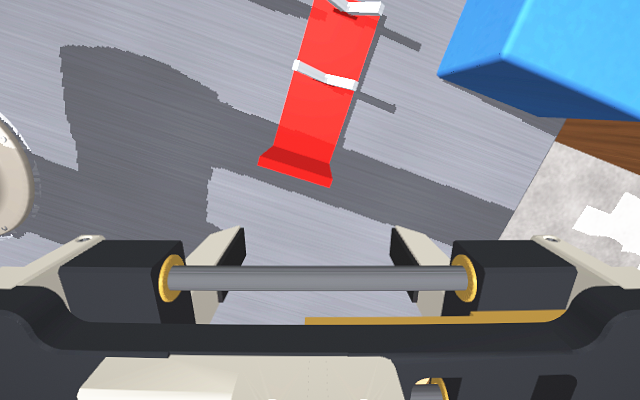

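```bash
python3 - <<'E'
import cv2,numpy as np
a=cv2.imread('pics/top0.png')[150:300,170:330]; b=cv2.imread('pics/scene0.png')[165:285,370:500]
a=cv2.resize(a,(400,375),interpolation=cv2.INTER_CUBIC);b=cv2.resize(b,(400,370),interpolation=cv2.INTER_CUBIC)
o=np.zeros((375,800,3),np.uint8);o[:,:400]=a;o[:370,400:]=b
cv2.imwrite('pics/crop0.png',o)
E
```

```text
(no output)
```

View pics/crop0.png

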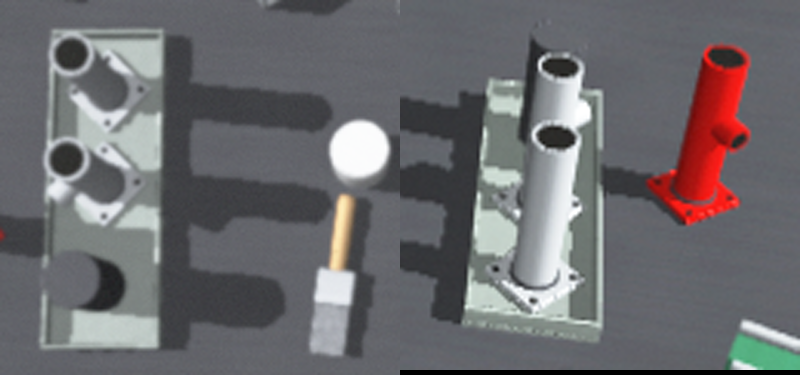

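Candidates for the stub, by pixel in the top view:
- Red look-alike at (145,238): excluded by its colour.
- Rear pipe at (200,180): no branch.
- Middle pipe at (203,220): a branch shows at crop (59,190), and in the scene crop at (582,112).
- Dark billet at (205,262).

The middle pipe is the stub. For the stand, I take the grey one at (413,243); the red one at (480,310) is not meant.

```bash
cat > h.py <<'E'
from workcell import ctrl
import numpy as np, cv2
from scipy.spatial.transform import Rotation as R
def ray(n,px,m=None):
    m=m or ctrl.camera_model(n); K=m['mtx']
    px=np.atleast_2d(np.array(px,float)); d=np.stack([(px[:,0]-K[0,2])/K[0,0],(px[:,1]-K[1,2])/K[1,1]],1)
    u=d.copy()
    for _ in range(20): u=d/(1+m['k1']*(u**2).sum(1,keepdims=True))
    V=m['view']; c=-V[:3,:3].T@V[:3,3]
    return c,(np.c_[u[:,0],-u[:,1],-np.ones(len(u))])@V[:3,:3]
def plane(n,px,z,m=None):
    c,d=ray(n,px,m); return c+d*((z-c[2])/d[:,2:3])
def proj(n,P,m=None):
    m=m or ctrl.camera_model(n); P=np.atleast_2d(P)@m['view'][:3,:3].T+m['view'][:3,3]
    u=np.c_[P[:,0]/-P[:,2],-P[:,1]/-P[:,2]]; u=u*(1+m['k1']*(u**2).sum(1,keepdims=True))
    return u@m['mtx'][:2,:2].T+m['mtx'][:2,2]
def snap(n,f):
    m=ctrl.camera_model(n); im=ctrl.capture(n)[:,:,::-1].copy(); cv2.imwrite('pics/'+f+'.png',im); return im,m
def crop(im,x0,y0,x1,y1,s,f): cv2.imwrite('pics/'+f+'.png',cv2.resize(im[y0:y1,x0:x1],None,fx=s,fy=s,interpolation=cv2.INTER_CUBIC))
E
python3 - <<'E'
from h import *
a=cv2.imread('pics/top0.png')
crop(a,180,150,250,300,4,'c1'); crop(a,380,190,450,290,6,'c2')
b=cv2.imread('pics/scene0.png')
crop(b,380,170,450,280,5,'c3')
crop(b,225,155,280,225,8,'c4')
E
```

```text
(no output)
```

View pics/c1.png

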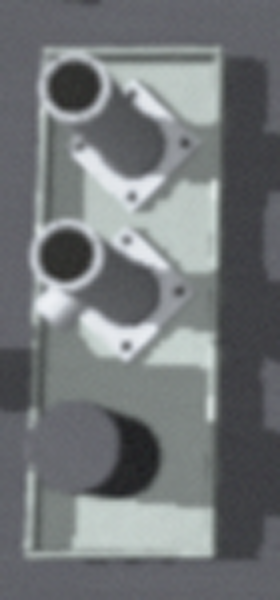

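View pics/c2.png

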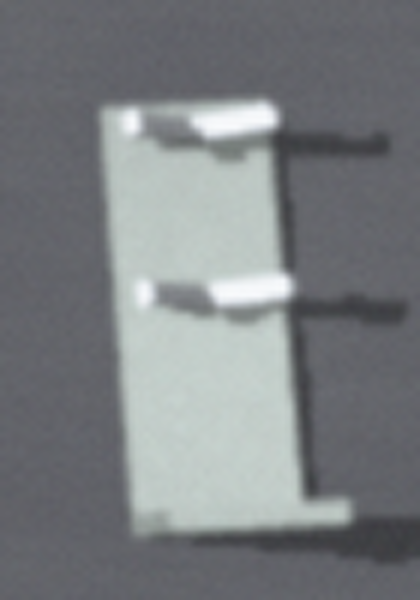

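View pics/c3.png

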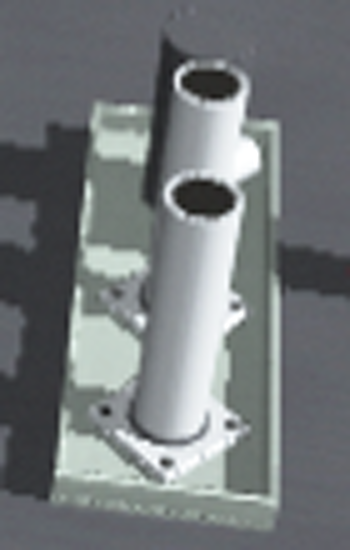

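View pics/c4.png

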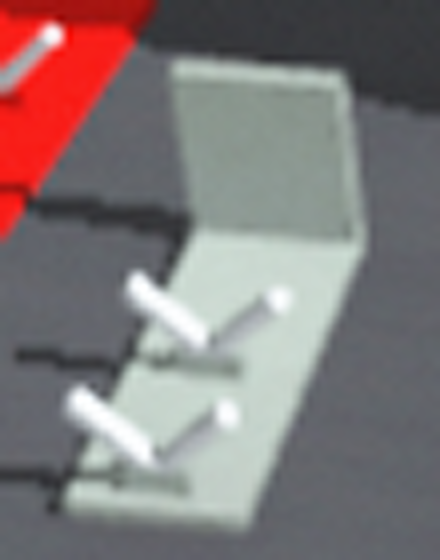

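```bash
python3 - <<'E'
from h import *
f=lambda pts,s,o: (np.array(pts,float)+.5)/s-.5+np.array(o)
p=f([(67,253)],4,(180,150)); print('rim',plane('top',p,.190))
p=f([(190,290),(125,362),(122,228)],4,(180,150)); print('fl',plane('top',p,.013))
p=f([(52,308)],4,(180,150)); print('branch',plane('top',p,.115))
p=f([(75,85)],4,(180,150)); print('plain rim',plane('top',p,.190))
p=f([(77,447)],4,(180,150)); print('billet',plane('top',p,.145))
p=f([(43,48),(219,48),(214,555),(26,555)],4,(180,150)); print('tray',plane('top',p,.025))
s=f([(205,197)],5,(380,170)); print('scene plain rim',plane('scene',s,.190))
s=f([(210,83)],5,(380,170)); print('scene stub rim',plane('scene',s,.190))
p=f([(100,107),(275,103),(133,535),(303,500)],6,(380,190)); q=plane('top',p,.008); print('stand base',q)
p=f([(131,122),(272,115),(146,293),(288,285)],6,(380,190)); q=plane('top',p,.054); print('arms',q, q.mean(0))
s=f([(77,402),(230,415),(137,285),(280,298)],8,(225,155)); q=plane('scene',s,.054);print('arms scene',q,q.mean(0))
for n,px in (('can',(314,211)),('boxtube',(277,135)),('bracket',(342,148)),('brush',(305,262)),('red',(145,240))): print(n,plane('top',[px],.05)[0])
E
```

```text
rim [[0.49289231 0.29174454 0.19      ]]
fl [[0.4951005  0.24674121 0.013     ]
 [0.44229649 0.28994922 0.013     ]
 [0.53890321 0.29832629 0.013     ]]
branch [[0.46716298 0.31812688 0.115     ]]
plain rim [[0.60120658 0.29423229 0.19      ]]
billet [[0.37457738 0.28806884 0.145     ]]
tray [[0.66802382 0.36157477 0.025     ]
 [0.67131588 0.23380657 0.025     ]
 [0.30868261 0.21710018 0.025     ]
 [0.30551295 0.34730841 0.025     ]]
scene plain rim [[0.5990477 0.2981935 0.19     ]]
scene stub rim [[0.49113567 0.29472925 0.19      ]]
stand base [[ 0.55097962 -0.23986509  0.008     ]
 [ 0.55507863 -0.32483703  0.008     ]
 [ 0.34662313 -0.25461792  0.008     ]
 [ 0.36483391 -0.33528183  0.008     ]]
arms [[ 0.53625188 -0.24688678  0.054     ]
 [ 0.54122878 -0.31305654  0.054     ]
 [ 0.45622554 -0.25334972  0.054     ]
 [ 0.46153495 -0.31930354  0.054     ]] [ 0.49881029 -0.28314914  0.054     ]
arms scene [[ 0.54344487 -0.3079946   0.054     ]
 [ 0.53769071 -0.2412316   0.054     ]
 [ 0.46190552 -0.31310418  0.054     ]
 [ 0.45743826 -0.24784818  0.054     ]] [ 0.50011984 -0.27754464  0.054     ]
can [ 0.52768147 -0.00178529  0.05      ]
boxtube [0.7471889  0.11085356 0.05      ]
bracket [ 0.71319802 -0.0774896   0.05      ]
brush [0.38486931 0.01926095 0.05      ]
red [0.43455601 0.46413479 0.05      ]
```

```bash
cat >> h.py <<'E'
def go(x,y,z,rpy,base=None):
    s=ctrl.get_state() if base is None else None
    p,o=(s['tool_pos'],s['ee_rot']) if base is None else base
    M=R.from_euler('xyz',o,degrees=True)
    d=M.inv().apply(np.array([x,y,z])-p)*1000
    r=(M.inv()*R.from_euler('xyz',rpy,degrees=True)).as_rotvec()
    print('row',np.round(d,1),np.round(r,4),'n~',max(np.linalg.norm(d)/50,np.degrees(np.linalg.norm(r))/8.59).round(1))
E
python3 - <<'E'
from h import *
go(.45,-.1,.26,[180,0,-15]); go(.492,.293,.26,[180,0,49])
E
```

```text
row [-286.4 -394.5  -33.4] [-7.000e-04  9.000e-04 -9.841e-01] n~ 9.8
row [-645.4 -559.7  -33. ] [-1.3000e-03  5.0000e-04 -2.1011e+00] n~ 17.1
```

```bash
python3 -m inch '[[-286,-394,-33,0,0,-0.98,1],[-286,-394,-33,0,0,-0.98,1],[-286,-394,-33,0,0,-0.98,1],[-286,-394,-33,0,0,-0.98,1],[-286,-394,-33,0,0,-0.98,1],[-286,-394,-33,0,0,-0.98,1],[-286,-394,-33,0,0,-0.98,1],[-286,-394,-33,0,0,-0.98,1],[-286,-394,-33,0,0,-0.98,1],[-645,-560,-33,0,0,-2.1,1],[-645,-560,-33,0,0,-2.1,1],[-645,-560,-33,0,0,-2.1,1],[-645,-560,-33,0,0,-2.1,1],[-645,-560,-33,0,0,-2.1,1],[-645,-560,-33,0,0,-2.1,1],[-645,-560,-33,0,0,-2.1,1],[-645,-560,-33,0,0,-2.1,1],[-645,-560,-33,0,0,-2.1,1],[-645,-560,-33,0,0,-2.1,1],[-645,-560,-33,0,0,-2.1,1]]'; python3 - <<'E'
from h import *
print(ctrl.get_state()['q'])
im,m=snap('wrist','w1')
go(.492,.293,.26,[180,0,49])
print(proj('wrist',[[.492,.293,.190],[.492,.293,.013]],m))
E
```

```text
time: 2.15
tool_pos: [0.492, 0.2925, 0.259]
ee_rot: [-180.0, 0.1, 49.0]
wrist_force: [0.2, 0.1, -1.0]
finger_gap: 0.0916
[ 2.30795049e+01  2.34694915e+01  7.62902465e+01 -3.04146013e-02
  8.03302941e+01 -2.59197298e+01]
row [ 0.8 -0.9 -0.8] [-0.      0.0014 -0.0012] n~ 0.0
[[319.72182368 205.01379218]
 [318.96795199 165.17756444]]
```

View pics/w1.png

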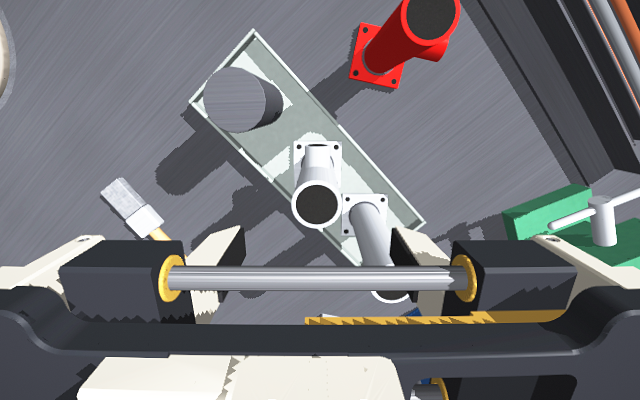

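```bash
python3 -m inch '[[0,0,40,0,0,0,1],[0,0,80,0,0,0,1],[0,0,105,0,0,0,1],[0,0,113,0,0,0,1],[0,0,113,0,0,0,1],[0,0,113,0,0,0,0],[0,0,113,0,0,0,0],[0,0,113,0,0,0,0],[0,0,113,0,0,0,0],[0,0,113,0,0,0,0],[0,0,113,0,0,0,0],[0,0,113,0,0,0,0],[0,0,113,0,0,0,0]]' 30
```

```text
time: 3.5
tool_pos: [0.4922, 0.2922, 0.1467]
ee_rot: [-180.0, 0.0, 48.9]
wrist_force: [-1.3, -1.1, 2.0]
finger_gap: 0.0434
```

```bash
python3 -m inch '[[0,0,-10,0,0,0,0],[0,0,-30,0,0,0,0],[0,0,-55,0,0,0,0],[0,0,-80,0,0,0,0],[0,0,-105,0,0,0,0],[0,0,-130,0,0,0,0],[0,0,-140,0,0,0,0],[0,0,-140,0,0,0,0]]'; python3 - <<'E'
from h import *
snap('scene','s1')
go(.55,-.14,.286,[180,0,-85.6])
E
```

```text
time: 4.3
tool_pos: [0.4928, 0.2926, 0.2874]
ee_rot: [180.0, -0.1, 48.9]
wrist_force: [0.8, -0.3, -8.3]
finger_gap: 0.0436
row [-2.880e+02  3.276e+02  1.000e-01] [8.0000e-04 9.0000e-04 2.3481e+00] n~ 15.7
```

View pics/s1.png

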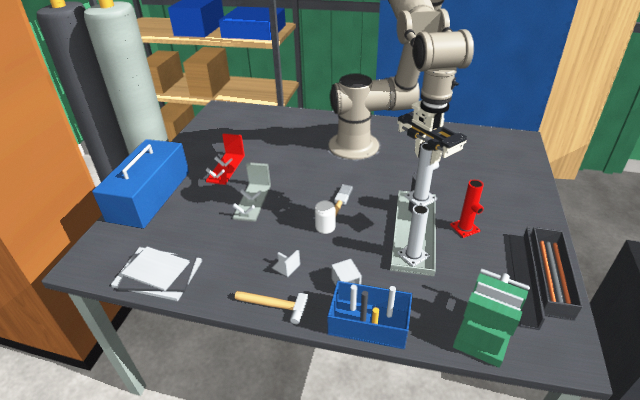

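The stub is lifted out of the tray at about (425,175), and the plain pipe and billet haven't moved. Now I carry it to open bench.

```bash
python3 -m inch '[[-7,8,0,0,0,0.06,0],[-20,24,0,0,0,0.17,0],[-36,41,0,0,0,0.29,0],[-54,61,0,0,0,0.43,0],[-72,82,0,0,0,0.57,0],[-90,102,0,0,0,0.71,0],[-108,123,0,0,0,0.85,0],[-126,143,0,0,0,0.99,0],[-144,164,0,0,0,1.13,0],[-162,184,0,0,0,1.27,0],[-180,205,0,0,0,1.41,0],[-198,225,0,0,0,1.55,0],[-216,246,0,0,0,1.69,0],[-234,266,0,0,0,1.83,0],[-250,284,0,0,0,1.97,0],[-264,300,0,0,0,2.1,0],[-276,314,0,0,0,2.22,0],[-284,323,0,0,0,2.31,0],[-288,328,0,0,0,2.35,0],[-288,328,0,0,0,2.35,0]]'; python3 - <<'E'
from h import *
snap('scene','s2'); snap('top','t2')
print(ctrl.get_state()['q'])
E
```

```text
time: 6.35
tool_pos: [0.5498, -0.1409, 0.2843]
ee_rot: [179.8, 0.1, -85.8]
wrist_force: [-0.7, 0.3, -8.2]
finger_gap: 0.0436
[-2.20051196e+01  2.21895589e+01  7.41948590e+01  1.36334733e-02
  8.37989333e+01  6.36480090e+01]
```

View pics/s2.png

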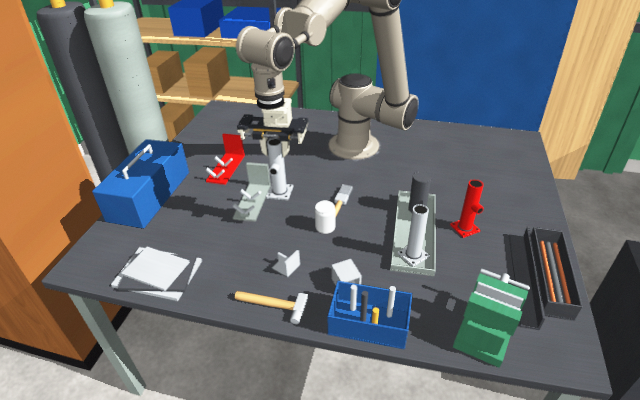

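View pics/t2.png

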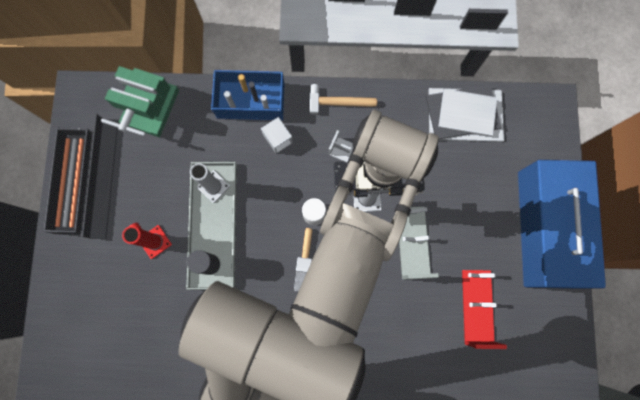

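```bash
python3 -m inch '[[0,0,15,0,0,0,0],[0,0,45,0,0,0,0],[0,0,75,0,0,0,0],[0,0,105,0,0,0,0],[0,0,125,0,0,0,0],[0,0,134,0,0,0,0],[0,0,137,0,0,0,0],[0,0,139,0,0,0,0],[0,0,139,0,0,0,0],[0,0,139,0,0,0,0]]'
```

```text
time: 7.45
tool_pos: [0.5511, -0.1404, 0.1488]
ee_rot: [-179.9, -0.1, -85.7]
wrist_force: [0.7, -0.5, -8.4]
finger_gap: 0.0436
```

```bash
python3 -m inch '[[0,0,2,0,0,0,0],[0,0,4,0,0,0,0],[0,0,5,0,0,0,0],[0,0,6,0,0,0,0],[0,0,6,0,0,0,0]]';python3 -m inch '[[0,0,0.5,0,0,0,0],[0,0,1,0,0,0,0],[0,0,1.5,0,0,0,0],[0,0,1.5,0,0,0,0]]'
```

```text
time: 7.95
tool_pos: [0.5506, -0.1402, 0.1417]
ee_rot: [-180.0, -0.0, -85.7]
wrist_force: [-0.0, -0.3, -8.3]
finger_gap: 0.0435
time: 8.35
tool_pos: [0.5508, -0.1402, 0.1417]
ee_rot: [-179.9, -0.0, -85.7]
wrist_force: [-2.6, 2.2, 6.0]
finger_gap: 0.0439
```

Contact made: the force went from -8.3 to +6 N. Release, rise, and shift back to check.

```bash
python3 -m inch '[[0,0,-0.5,0,0,0,1],[0,0,-0.5,0,0,0,1],[0,0,-0.5,0,0,0,1],[0,0,-0.5,0,0,0,1],[0,0,-0.5,0,0,0,1],[0,0,-0.5,0,0,0,1],[0,0,-30,0,0,0,1],[0,0,-70,0,0,0,1],[0,0,-110,0,0,0,1],[0,0,-110,0,0,0,1]]'; python3 - <<'E'
from h import *
im,m=snap('wrist','w3'); snap('scene','s3')
print(proj('wrist',[[.5508,-.1402,.185],[.5508,-.1402,0.008]],m), ctrl.get_state()['tool_pos'])
E
```

```text
time: 9.35
tool_pos: [0.553, -0.1411, 0.2563]
ee_rot: [-179.4, -0.3, -85.7]
wrist_force: [-0.6, -0.4, 0.1]
finger_gap: 0.0919
[[314.67124688 205.48667073]
 [315.05203504 166.93132934]] [ 0.55076568 -0.14028011  0.25094357]
```

View pics/w3.png

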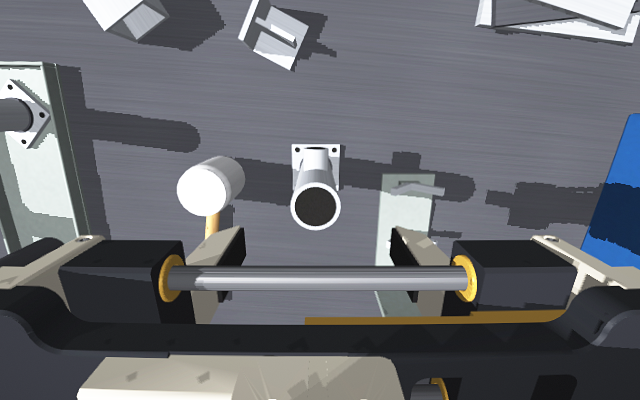

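View pics/s3.png

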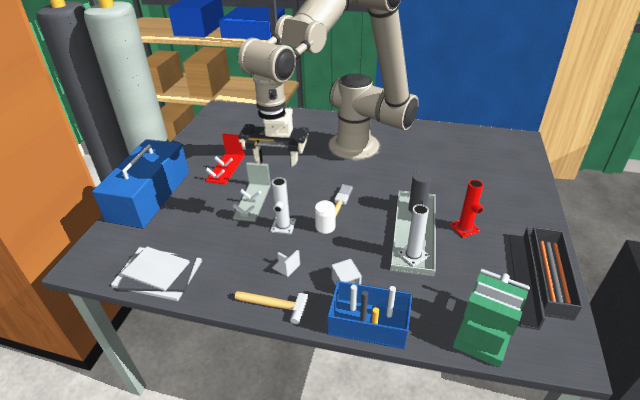

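The stub stands free with its rim at wrist pixel (316,206), near the predicted spot, and its branch pointing +x. Next I go round to the branch side, high up, with the fingers shut.

```bash
python3 -m inch '[[0,-30,0,0,0,0,0],[0,-65,0,0,0,0,0],[0,-80,0,0,0,0,0],[0,-80,30,0,0,0,0],[0,-80,65,0,0,0,0],[0,-80,88,0,0,0,0],[0,-80,93,0,0,0,0],[0,-80,93,0,0,0,0],[0,-80,93,0,0,0,0]]'; python3 - <<'E'
from h import *
im,m=snap('wrist','w4'); snap('scene','s4')
im=cv2.imread('pics/s4.png'); crop(im,200,80,400,260,4,'s4c')
E
```

```text
time: 10.35
tool_pos: [0.6309, -0.1344, 0.1582]
ee_rot: [-179.9, -0.0, -85.7]
wrist_force: [0.8, 0.4, 0.8]
finger_gap: 0.0244
```

View pics/s4c.png

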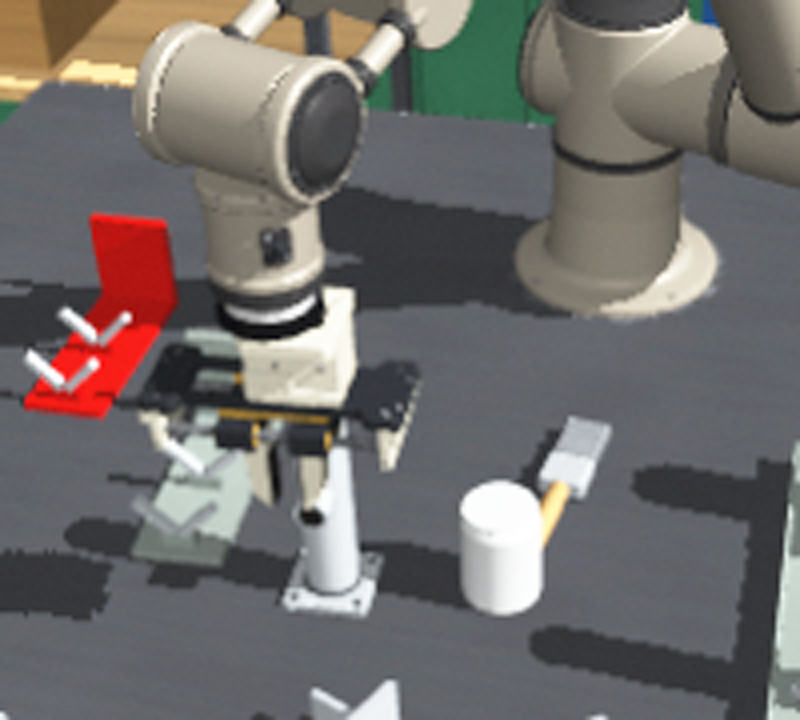

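The fingers are in front of the pipe, above the branch. Push.

```bash
python3 -m inch '[[0,15,0,0,0,0,0],[0,30,0,0,0,0,0],[0,40,0,0,0,0,0],[0,48,0,0,0,0,0],[0,56,0,0,0,0,0],[0,64,0,0,0,0,0],[0,72,0,0,0,0,0],[0,72,0,0,0,0,0]]'; python3 - <<'E'
from h import *
im,m=snap('scene','s5'); crop(im,200,80,400,260,4,'s5c')
E
```

```text
time: 11.25
tool_pos: [0.5575, -0.1396, 0.1573]
ee_rot: [180.0, 0.0, -85.7]
wrist_force: [1.3, 0.4, 0.5]
finger_gap: 0.0005
```

View pics/s5c.png

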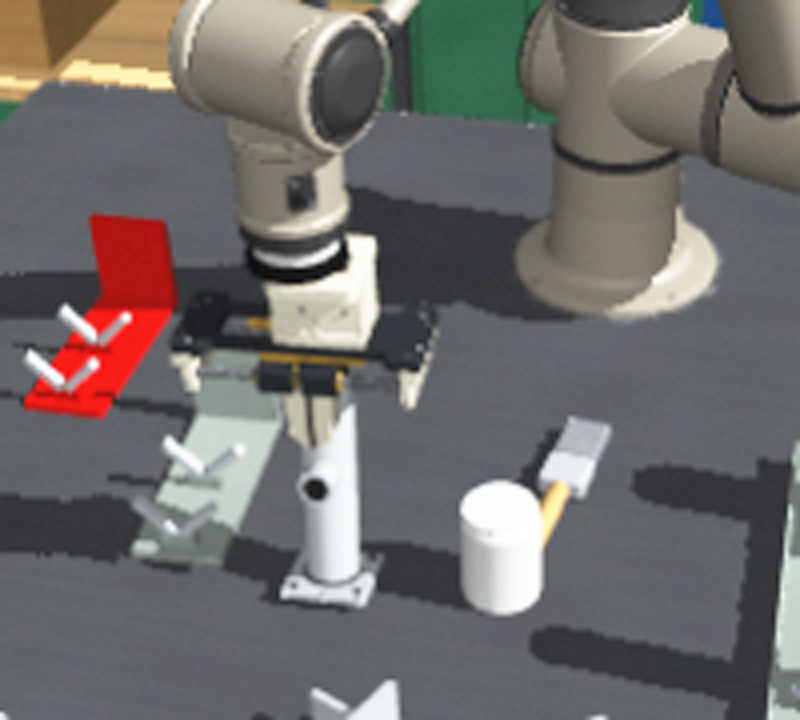

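It is leaning back over the heel edge with its branch toward the camera. Continue.

```bash
python3 -m inch '[[0,7,0,0,0,0,0],[0,14,0,0,0,0,0],[0,21,0,0,0,0,0],[0,28,0,0,0,0,0],[0,35,0,0,0,0,0],[0,42,0,0,0,0,0],[0,48,0,0,0,0,0],[0,54,0,0,0,0,0],[0,60,0,0,0,0,0],[0,66,0,0,0,0,0],[0,72,0,0,0,0,0],[0,78,0,0,0,0,0],[0,78,0,0,0,0,0],[0,78,0,0,0,0,0],[0,78,0,0,0,0,0]]'; python3 - <<'E'
from h import *
im,m=snap('scene','s6'); crop(im,200,80,400,260,4,'s6c')
E
```

```text
time: 12.8
tool_pos: [0.481, -0.1455, 0.1573]
ee_rot: [-180.0, -0.0, -85.7]
wrist_force: [0.0, 0.7, -0.2]
finger_gap: 0.0004
```

View pics/s6c.png

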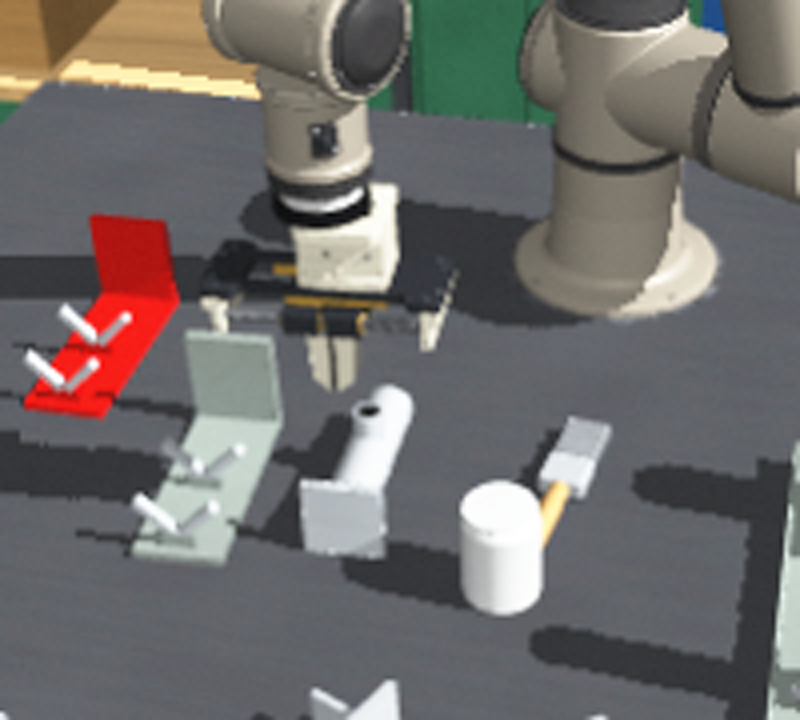

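It lies with the branch up. Rise, open, and measure.

```bash
python3 -m inch '[[0,0,-30,0,0,0,1],[0,10,-70,0,0,0,1],[0,20,-100,0,0,0,1],[0,20,-110,0,0,0,1],[0,20,-110,0,0,0,1],[0,20,-110,0,0,0,1]]'; python3 - <<'E'
from h import *
im,m=snap('wrist','w7')
import pickle; pickle.dump(m,open('w7.pkl','wb'))
crop(im,220,80,460,260,3.3,'w7c')
x,y=.551-.035,-.14
a=np.radians(4.3); d=-np.array([np.cos(a),np.sin(a),0])
b=np.array([.551,-.14,0])+.035*d
print(proj('wrist',[b+[0,0,.035], b+d*.185+[0,0,.022], b+d*.11+[0,0,.029+.042]],m))
E
```

```text
time: 13.45
tool_pos: [0.4606, -0.1467, 0.2659]
ee_rot: [179.9, 0.1, -85.7]
wrist_force: [-0.3, -0.3, -0.8]
finger_gap: 0.044
[[316.81831324 125.9086424 ]
 [316.93610964 243.4682222 ]
 [316.84342516 210.58124103]]
```

View pics/w7.png

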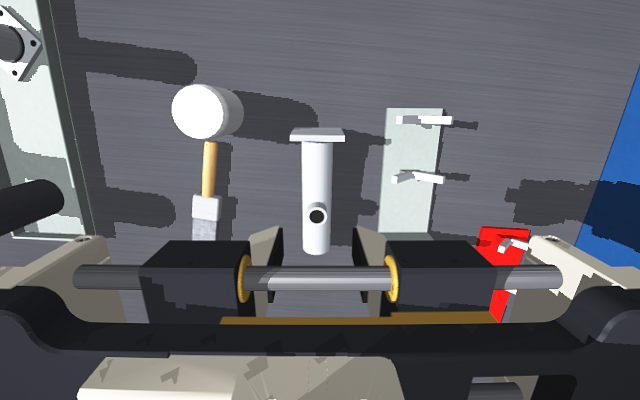

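View pics/w7c.png

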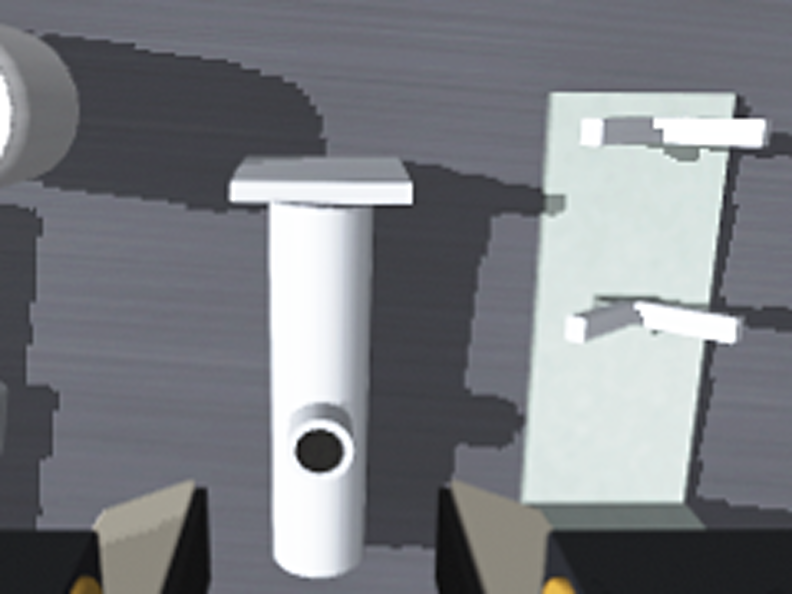

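```bash
python3 - <<'E'
from h import *
import pickle; m=pickle.load(open('w7.pkl','rb'))
f=lambda pts:(np.array(pts,float)+.5)/3.3-.5+np.array((220,80))
print('cam',-m['view'][:3,:3].T@m['view'][:3,3])
P=plane('wrist',f([(231,181),(412,180),(231,203),(412,203)]),.0697,m); print('flange top edges',P)
B=plane('wrist',f([(320,450)]),.0705,m); print('branch',B)
Q=plane('wrist',f([(270,300),(373,300),(272,520),(365,520)]),.028,m); print('pipe sides',Q)
mid=P[:2].mean(0); v=mid-B[0]; print('axis yaw fl-branch',np.degrees(np.arctan2(v[1],v[0])), np.linalg.norm(v))
v=P[0]-P[1]; print('flange yaw',np.degrees(np.arctan2(-v[0],v[1])))
v=(Q[:2].mean(0)-Q[2:].mean(0)); print('pipe yaw',np.degrees(np.arctan2(v[1],v[0])))
A=plane('wrist',f([(592,132),(757,133),(577,328),(733,328)]),.0535,m); print('arms',A,A.mean(0))
v=A[:2].mean(0)-A[2:].mean(0); print('st yaw',np.degrees(np.arctan2(v[1],v[0])), np.linalg.norm(v))
C=plane('wrist',f([(550,93),(737,93),(520,503),(687,503)]),.008,m); print('base',C)
for a,b in((0,2),(1,3)):
  v=C[a]-C[b]; print(np.degrees(np.arctan2(v[1],v[0])),np.linalg.norm(v))
E
```

```text
cam [ 0.53921456 -0.141603    0.42403884]
flange top edges [[ 0.50512253 -0.1092445   0.0697    ]
 [ 0.51063926 -0.17798607  0.0697    ]
 [ 0.49682351 -0.1096281   0.0697    ]
 [ 0.5020026  -0.1788759   0.0697    ]]
branch [[ 0.39827302 -0.15117018  0.0705    ]]
pipe sides [[ 0.45067925 -0.12501511  0.028     ]
 [ 0.45407701 -0.17042952  0.028     ]
 [ 0.34384372 -0.13213204  0.028     ]
 [ 0.34715844 -0.17637881  0.028     ]]
axis yaw fl-branch 3.9429686379337787 0.10987084171787838
flange yaw 4.588337001463758
pipe yaw 3.497985597760577
arms [[ 0.5332781  -0.2484205   0.0535    ]
 [ 0.53816182 -0.31382858  0.0535    ]
 [ 0.45409224 -0.25479898  0.0535    ]
 [ 0.45908164 -0.32046395  0.0535    ]] [ 0.49615345 -0.284378    0.0535    ]
st yaw 4.700721540611708 0.07940009610204458
base [[ 0.54746956 -0.24059471  0.008     ]
 [ 0.55409604 -0.32260416  0.008     ]
 [ 0.35244063 -0.25442556  0.008     ]
 [ 0.35848523 -0.33809451  0.008     ]]
4.056450384032411 0.1955187357449651
4.527782424885735 0.19622319368466415
```

```bash
python3 - <<'E'
from h import *
th=np.radians(4.0)
s=ctrl.get_state(); M=R.from_euler('xyz',[180,0,-86],degrees=True)*R.from_rotvec([th,0,0])
print(M.as_euler('xyz',degrees=True))
g=np.array([.4485,-.1477,.0307]); t=g+.0188*M.as_matrix()[:,2]; print(t, M.as_matrix()[:,1])
go(*t,M.as_euler('xyz',degrees=True))
t2=g+(.0188-.1)*M.as_matrix()[:,2]; go(*t2,M.as_euler('xyz',degrees=True))
E
```

```text
[-176.    0.  -86.]
[ 0.44980823 -0.14760852  0.0119458 ] [-0.99513403 -0.06958655 -0.06975647]
row [  0.6  10.  253.6] [0.0723 0.0017 0.0051] n~ 5.1
row [  0.5  17.2 153.8] [0.0723 0.0017 0.0051] n~ 3.1
```

```bash
python3 -m inch '[[0.5,9,40,0.035,0.001,0.005,1],[0.5,17,80,0.07,0.001,0.005,1],[0.5,17,120,0.07,0.001,0.005,1],[0.5,17,150,0.07,0.001,0.005,1],[0.5,17,154,0.07,0.001,0.005,1],[0.5,17,154,0.07,0.001,0.005,1]]'; python3 - <<'E'
from h import *
go(.4498,-.1476,.0122,[-176,0,-86])
im,m=snap('scene','s8'); crop(im,200,80,400,260,4,'s8c')
E
```

```text
time: 14.1
tool_pos: [0.4434, -0.1483, 0.1122]
ee_rot: [-176.1, 0.1, -86.0]
wrist_force: [0.3, 0.2, 0.5]
finger_gap: 0.0909
row [ -0.2   0.3 100.2] [ 0.0025  0.0009 -0.    ] n~ 2.0
```

View pics/s8c.png

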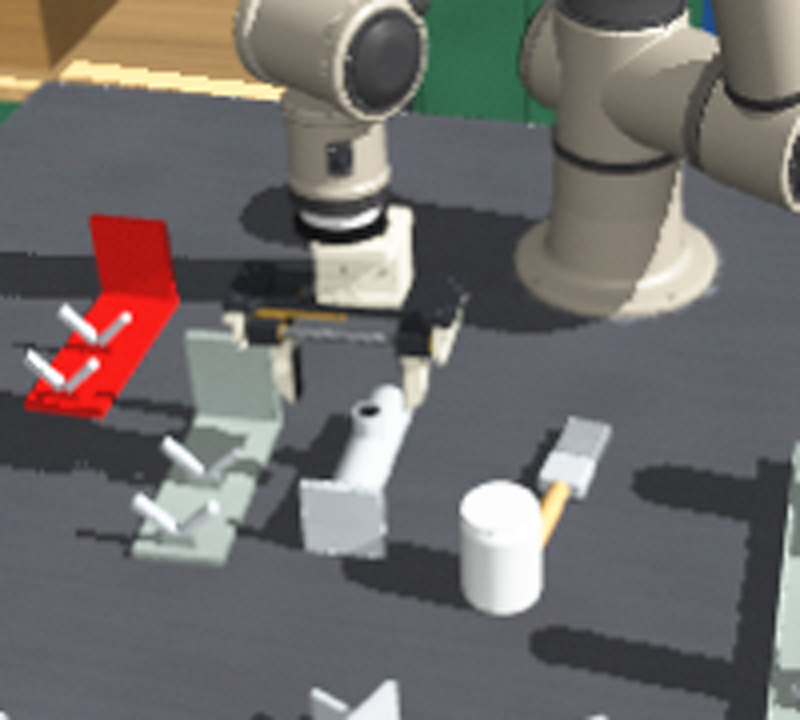

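```bash
python3 -m inch '[[0,0,25,0,0,0,1],[0,0,50,0,0,0,1],[0,0,70,0,0,0,1],[0,0,85,0,0,0,1],[0,0,93,0,0,0,1],[0,0,97,0,0,0,1],[0,0,99,0,0,0,1],[0,0,99,0,0,0,1]]'; python3 -m inch '[[0,0,0,0,0,0,0],[0,0,0,0,0,0,0],[0,0,0,0,0,0,0],[0,0,0,0,0,0,0],[0,0,0,0,0,0,0],[0,0,0,0,0,0,0],[0,0,0,0,0,0,0],[0,0,0,0,0,0,0],[0,0,0,0,0,0,0]]' 40
```

```text
time: 14.95
tool_pos: [0.4513, -0.1486, 0.0151]
ee_rot: [-175.9, -0.1, -86.0]
wrist_force: [-0.1, -0.8, 0.3]
finger_gap: 0.0918
time: 15.85
tool_pos: [0.4505, -0.148, 0.0144]
ee_rot: [-176.0, -0.0, -86.0]
wrist_force: [-0.3, 2.3, 2.5]
finger_gap: 0.0431
```

```bash
python3 -m inch '[[0,-0.4,-5,0,0,0,0],[0,-1,-15,0,0,0,0],[0,-2,-30,0,0,0,0],[0,-3.5,-50,0,0,0,0],[0,-5,-70,0,0,0,0],[0,-6.3,-90,-0.02,0,0,0],[0,-7.7,-110,-0.05,0,0,0],[0,-8.4,-120,-0.07,0,0,0],[0,-8.4,-120,-0.07,0,0,0],[0,-8.4,-120,-0.07,0,0,0]]'; python3 - <<'E'
from h import *
im,m=snap('scene','s9'); crop(im,200,60,400,240,4,'s9c')
im,m=snap('wrist','w9'); import pickle; pickle.dump(m,open('w9.pkl','wb'))
crop(im,220,80,460,260,3.3,'w9c')
print(ctrl.get_state())
E
```

```text
time: 16.85
tool_pos: [0.4503, -0.148, 0.1344]
ee_rot: [180.0, -0.0, -86.0]
wrist_force: [-0.4, 0.9, -9.4]
finger_gap: 0.0432
{'time': 16.95, 'q': array([-2.74573015e+01,  2.02220851e+01,  1.02824065e+02, -4.25147209e-02,
        5.70436052e+01,  5.85810155e+01]), 'joint_vel': array([ 0.01753763,  0.34381869, -0.18274049, -0.0457258 ,  0.1213377 ,
        0.07280721]), 'joint_efforts': array([ 5.23678155e-02, -4.38770735e+01, -2.31769449e+01,  5.85417298e-02,
       -6.88528433e-02, -1.27725416e-03]), 'tool_pos': array([ 0.44980585, -0.14785281,  0.1338381 ]), 'ee_rot': array([ 1.79904821e+02,  1.63803701e-02, -8.60151746e+01]), 'wrist_force': array([-0.39032396,  0.9504704 , -8.34706568]), 'ft_torque': array([ 0.03608955, -0.02376974,  0.01268449]), 'finger_gap': 0.04297615147409426}
```

View pics/s9c.png

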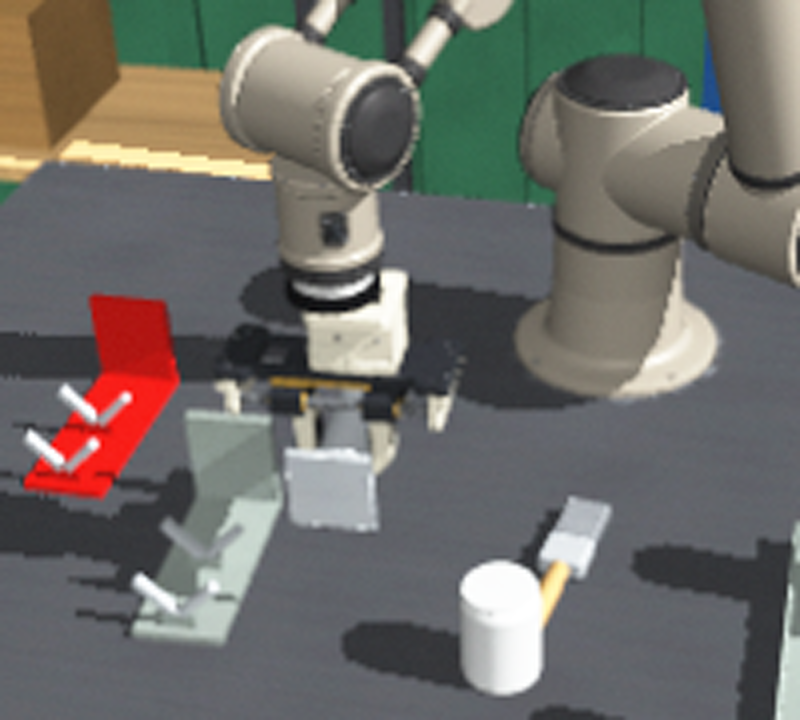

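View pics/w9.png

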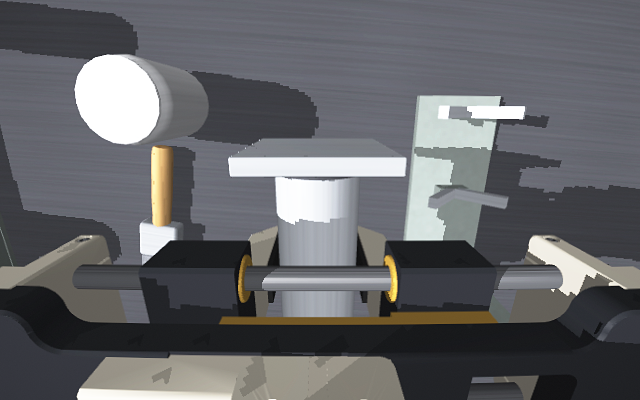

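```bash
python3 - <<'E'
from h import *
im=cv2.imread('pics/w9.png'); crop(im,395,85,535,225,5,'w9d')
import pickle; m=pickle.load(open('w9.pkl','rb'))
for z in (.183,.185,.187):
  P=plane('wrist',[(229.5,157),(406,157),(229.5,176),(406,176)],z,m); print(P, np.linalg.norm(P[0]-P[1]),np.linalg.norm(P[0]-P[2]))
E
```

```text
[[ 0.50769732 -0.10963993  0.183     ]
 [ 0.51255595 -0.17963824  0.183     ]
 [ 0.49991455 -0.1094633   0.183     ]
 [ 0.50486893 -0.18089875  0.183     ]] 0.0701667247178927 0.007784780939507624
[[ 0.5080783  -0.11025262  0.185     ]
 [ 0.51284793 -0.17896875  0.185     ]
 [ 0.50043808 -0.11007922  0.185     ]
 [ 0.50530171 -0.18020617  0.185     ]] 0.06888146009776884 0.00764218480783431
[[ 0.50845927 -0.11086531  0.187     ]
 [ 0.51313991 -0.17829926  0.187     ]
 [ 0.50096161 -0.11069515  0.187     ]
 [ 0.50573449 -0.17951359  0.187     ]] 0.06759619547764498 0.007499588676160883
```

View pics/w9d.png

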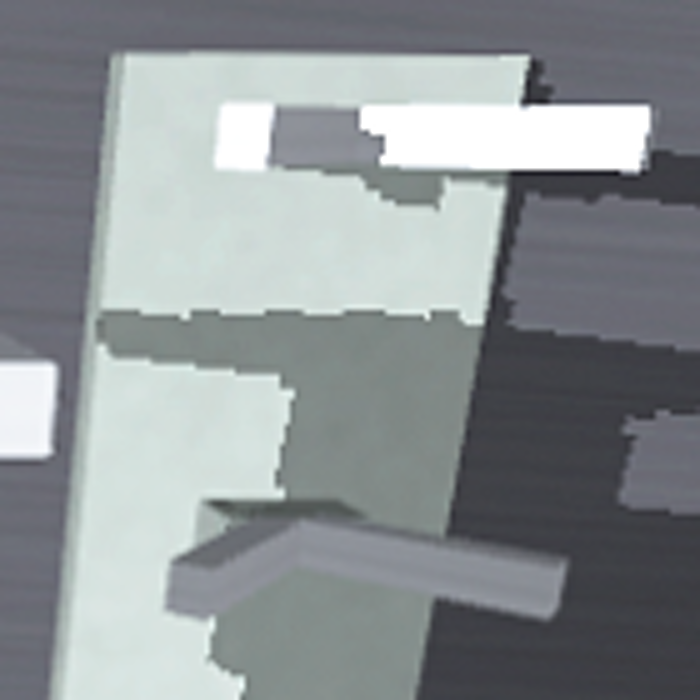

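```bash
python3 - <<'E'
from h import *
import pickle; m=pickle.load(open('w9.pkl','rb'))
f=lambda pts:(np.array(pts,float)+.5)/5-.5+np.array((395,85))
a=np.radians(4.4); ex=np.array([np.cos(a),np.sin(a),0])
P=plane('wrist',f([(272,103),(270,168),(652,104),(642,172)]),.056,m); print(P,P.mean(0)-.04*ex)
B=plane('wrist',f([(124,53),(530,55)]),.008,m); print(B, B.mean(0)-.055*ex, np.linalg.norm(B[0]-B[1]))
m7=pickle.load(open('w7.pkl','rb'))
f7=lambda pts:(np.array(pts,float)+.5)/3.3-.5+np.array((220,80))
P=plane('wrist',f7([(604,120),(603,145),(769,120),(765,147)]),.056,m7); print(P,P.mean(0)-.04*ex)
C=plane('wrist',f7([(550,93),(737,93)]),.008,m7); print('base',C.mean(0)-.055*ex)
E
```

```text
[[ 0.53893519 -0.25069639  0.056     ]
 [ 0.52871067 -0.25245189  0.056     ]
 [ 0.54390974 -0.31439877  0.056     ]
 [ 0.53305505 -0.3157393   0.056     ]] [ 0.49627055 -0.28639035  0.056     ]
[[ 0.54803628 -0.24162833  0.008     ]
 [ 0.55407249 -0.32203468  0.008     ]] [ 0.49621648 -0.28605105  0.008     ] 0.08063260423166253
[[ 0.53818241 -0.25166605  0.056     ]
 [ 0.52875766 -0.25280223  0.056     ]
 [ 0.54342475 -0.31637082  0.056     ]
 [ 0.53314682 -0.3169651   0.056     ]] [ 0.4959958  -0.28751981  0.056     ]
base [ 0.4959449  -0.28581898  0.008     ]
```

```bash
python3 - <<'E'
from h import *
go(.5106,-.2855,.134,[180,0,-85.7])
E
```

```text
row [141.5 -51.1  -0.3] [ 0.0017  0.0003 -0.0055] n~ 3.0
```

```bash
python3 -m inch '[[5,-2,0,0,0,0,0],[18,-6,0,0,0,0,0],[38,-14,0,0,0,-0.003,0],[60,-22,0,0,0,-0.005,0],[82,-30,0,0,0,-0.005,0],[104,-38,0,0,0,-0.005,0],[122,-44,0,0,0,-0.005,0],[134,-48,0,0,0,-0.005,0],[140,-51,0,0,0,-0.005,0],[141.5,-51,0,0,0,-0.005,0],[141.5,-51,0,0,0,-0.005,0],[141.5,-51,0,0,0,-0.005,0]]'; python3 - <<'E'
from h import *
go(.5106,-.2855,.0386,[180,0,-85.7])
im,m=snap('scene','s10'); crop(im,200,80,400,260,4,'s10c')
im,m=snap('wrist','w10'); import pickle; pickle.dump(m,open('w10.pkl','wb'))
E
```

```text
time: 18.15
tool_pos: [0.5112, -0.285, 0.1348]
ee_rot: [180.0, -0.0, -85.7]
wrist_force: [-0.9, -0.3, -8.0]
finger_gap: 0.0432
row [ 0.4  0.6 96.2] [ 0.0005 -0.0003  0.0003] n~ 1.9
```

View pics/s10c.png

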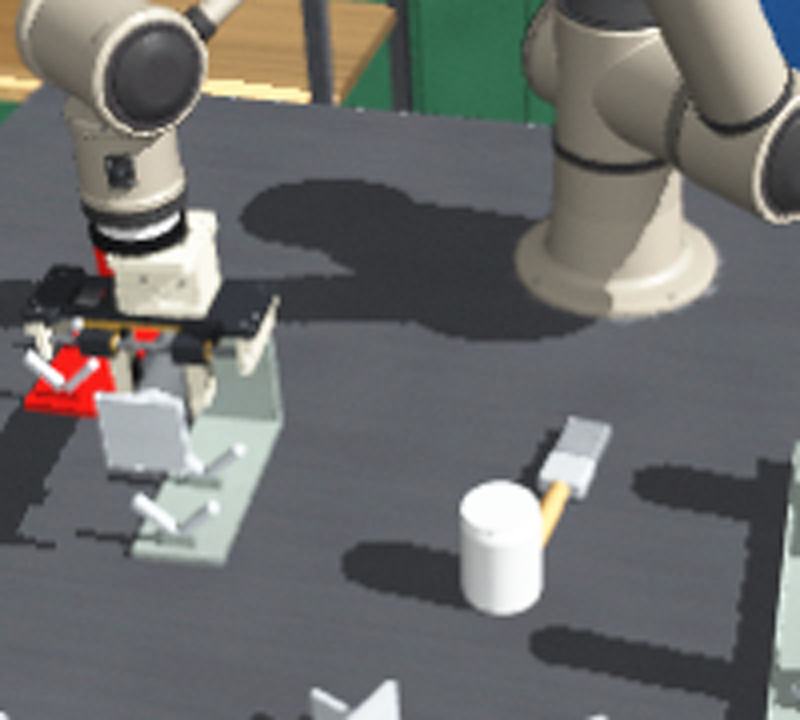

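View pics/w10.png

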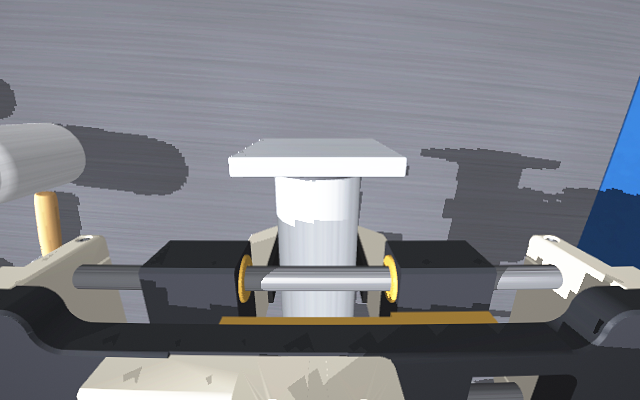

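```bash
python3 -m inch '[[0,0,10,0,0,0,0],[0,0,25,0,0,0,0],[0,0,42,0,0,0,0],[0,0,58,0,0,0,0],[0,0,70,0,0,0,0],[0,0,78,0,0,0,0],[0,0,82,0,0,0,0],[0,0,84,0,0,0,0],[0,0,84,0,0,0,0]]'; python3 -m inch '[[0,0,1,0,0,0,0],[0,0,2,0,0,0,0],[0,0,3,0,0,0,0],[0,0,4,0,0,0,0],[0,0,5,0,0,0,0],[0,0,6,0,0,0,0],[0,0,6,0,0,0,0]]'
```

```text
time: 19.15
tool_pos: [0.5117, -0.286, 0.0511]
ee_rot: [-180.0, -0.1, -85.7]
wrist_force: [0.1, 0.8, -7.8]
finger_gap: 0.0433
time: 19.85
tool_pos: [0.5114, -0.2858, 0.0447]
ee_rot: [180.0, -0.0, -85.7]
wrist_force: [0.3, -0.5, -7.9]
finger_gap: 0.0431
```

```bash
python3 - <<'E'
from h import *
im,m=snap('scene','s11'); crop(im,200,80,330,230,5,'s11c')
E
```

```text
(no output)
```

View pics/s11c.png

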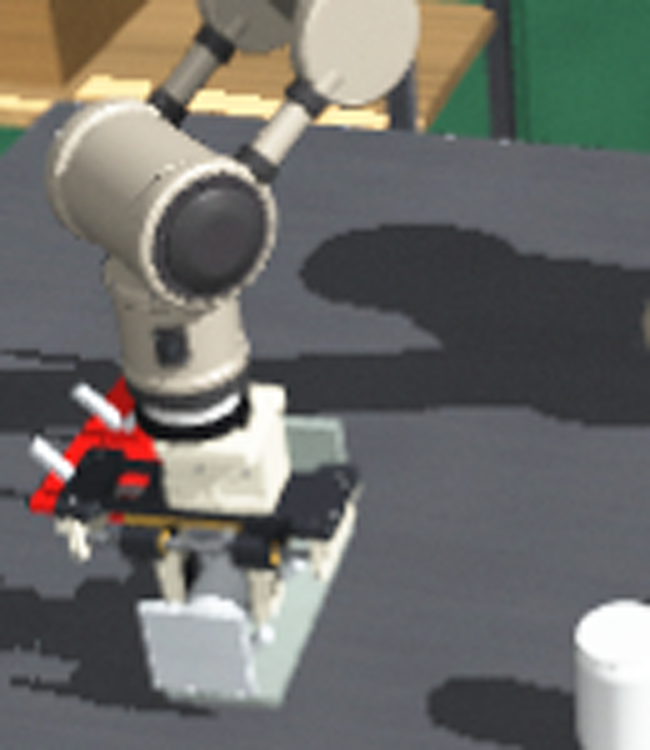

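Aligned, with the flange out past the open end. I'll creep down and watch the force.

```bash
python3 -m inch '[[0,0,1,0,0,0,0],[0,0,2,0,0,0,0],[0,0,3,0,0,0,0],[0,0,3,0,0,0,0]]'; python3 -m inch '[[0,0,0.5,0,0,0,0],[0,0,1,0,0,0,0],[0,0,1.5,0,0,0,0],[0,0,1.5,0,0,0,0]]'
```

```text
time: 20.3
tool_pos: [0.5114, -0.2858, 0.0417]
ee_rot: [180.0, -0.0, -85.7]
wrist_force: [-0.9, 0.5, -7.4]
finger_gap: 0.0433
time: 20.7
tool_pos: [0.5117, -0.2859, 0.0409]
ee_rot: [-180.0, -0.1, -85.7]
wrist_force: [-0.7, 1.9, -0.9]
finger_gap: 0.0432
```

```bash
python3 -m inch '[[-0.7,0,-0.3,0,0,0,0],[-1.5,0,-0.3,0,0,0,0],[-1.5,0,0.3,0,0,0,0],[-1.5,0,0.3,0,0,0,0]]'; python3 -m inch '[[0,0,0.5,0,0,0,0],[0,0,1,0,0,0,0],[0,0,1,0,0,0,0]]'
```

```text
time: 21.1
tool_pos: [0.5112, -0.2843, 0.0397]
ee_rot: [180.0, -0.0, -85.7]
wrist_force: [0.1, 0.4, -7.5]
finger_gap: 0.0431
time: 21.4
tool_pos: [0.5114, -0.2843, 0.0393]
ee_rot: [180.0, -0.0, -85.7]
wrist_force: [-0.5, 2.3, -2.3]
finger_gap: 0.0433
```

```bash
python3 -m inch '[[-0.8,0,0,0,0,0,0],[-0.8,0,0.4,0,0,0,0],[-0.8,0,0.8,0,0,0,0],[-0.8,0,0.8,0,0,0,0]]'; python3 -m inch '[[0,0,0.4,0,0,0,0],[0,0,0.8,0,0,0,0],[0,0,0.8,0,0,0,0]]'
```

```text
time: 21.8
tool_pos: [0.5115, -0.2837, 0.0387]
ee_rot: [-180.0, -0.1, -85.7]
wrist_force: [-1.1, 2.0, -1.2]
finger_gap: 0.0431
time: 22.1
tool_pos: [0.5115, -0.2837, 0.0386]
ee_rot: [-180.0, -0.1, -85.7]
wrist_force: [-2.9, 3.2, 6.5]
finger_gap: 0.0431
```

Seated at the predicted height, with the weight taken. Release, wait, and rise straight up.

```bash
python3 -m inch '[[0,0,-0.7,0,0,0,0],[0,0,-0.7,0,0,0,0]]'; python3 -m inch '[[0,0,0,0,0,0,0.6],[0,0,0,0,0,0,0.7],[0,0,0,0,0,0,1],[0,0,0,0,0,0,1],[0,0,0,0,0,0,1],[0,0,0,0,0,0,1],[0,0,0,0,0,0,1],[0,0,-15,0,0,0,1],[0,0,-35,0,0,0,1],[0,0,-65,0,0,0,1],[0,0,-100,0,0,0,1],[0,0,-140,0,0,0,1],[0,0,-180,0,0,0,1],[0,40,-200,0,0,0,1],[0,80,-200,0,0,0,1],[0,100,-200,0,0,0,1],[0,100,-200,0,0,0,1]]'; python3 - <<'E'
from h import *
im,m=snap('scene','s12'); crop(im,200,80,400,260,4,'s12c')
im,m=snap('wrist','w12');import pickle; pickle.dump(m,open('w12.pkl','wb'))
snap('top','t12')
E
```

```text
time: 22.3
tool_pos: [0.5115, -0.2837, 0.0386]
ee_rot: [-180.0, -0.1, -85.7]
wrist_force: [-2.4, 2.5, 3.9]
finger_gap: 0.043
time: 24.0
tool_pos: [0.4097, -0.291, 0.2388]
ee_rot: [180.0, -0.1, -85.8]
wrist_force: [0.6, -0.1, 0.7]
finger_gap: 0.0918
```

View pics/s12c.png

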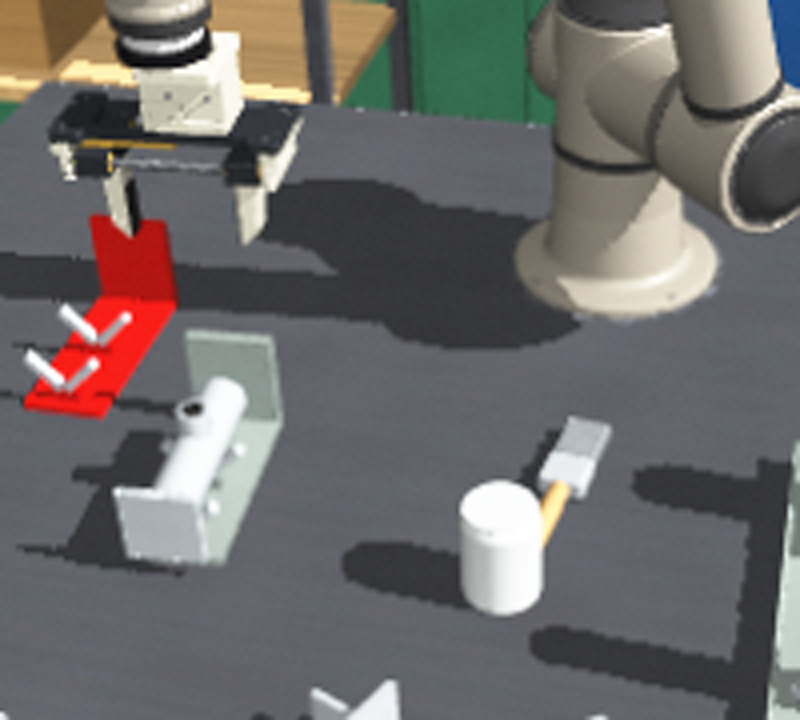

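View pics/w12.png

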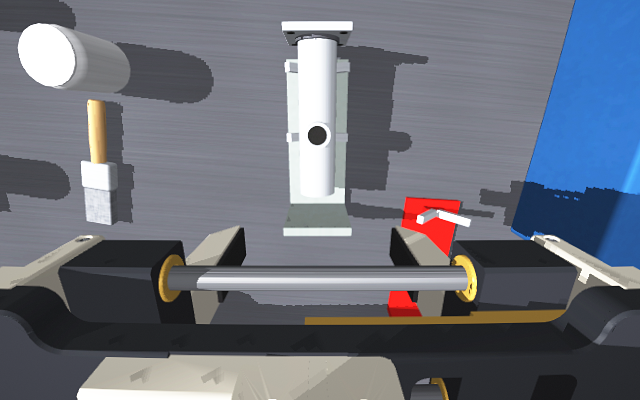

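View pics/t12.png

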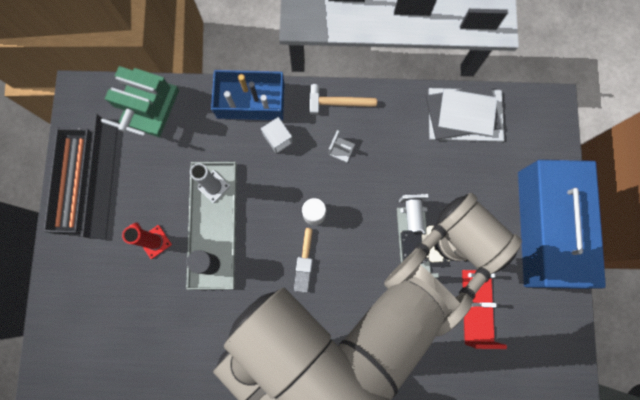

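```bash
python3 - <<'E'
from h import *
import pickle; m=pickle.load(open('w12.pkl','rb'))
im=cv2.imread('pics/w12.png'); crop(im,270,10,370,250,2.5,'w12c')
O=np.array([.4961,-.2850,0]);a=np.radians(4.3);E=np.array([[np.cos(a),np.sin(a),0],[-np.sin(a),np.cos(a),0],[0,0,1]])
L=lambda P:(P-O)@E.T*1000
print('branch',L(plane('wrist',[(317.5,135)],.097,m)))
print('flange top edge',L(plane('wrist',[(282,22),(352.5,22),(282,30),(352.5,30)],.09,m)))
print('pipe sides',L(plane('wrist',[(298,60),(336.5,60),(300,170),(334,170)],.055,m)))
a0=cv2.imread('pics/top0.png').astype(int);b0=cv2.imread('pics/t12.png').astype(int)
d=(abs(a0-b0).max(2)>50).astype(np.uint8)
n,l,s,c=cv2.connectedComponentsWithStats(d); print([tuple(x) for x in s[1:] if x[4]>15])
E
```

```text
branch [[-33.39395327  -1.18231494  97.        ]]
flange top edge [[ 75.71071291  33.48016764  90.        ]
 [ 75.60251333 -35.8403446   90.        ]
 [ 68.6155274   33.72830613  90.        ]
 [ 68.50291785 -36.05754024  90.        ]]
pipe sides [[ 46.59106434  20.59019743  55.        ]
 [ 46.51188327 -22.96497604  55.        ]
 [-80.38430011  20.80825085  55.        ]
 [-80.49860517 -21.9947623   55.        ]]
[(np.int32(399), np.int32(194), np.int32(30), np.int32(8), np.int32(101)), (np.int32(400), np.int32(199), np.int32(48), np.int32(80), np.int32(1566)), (np.int32(440), np.int32(198), np.int32(31), np.int32(32), np.int32(327)), (np.int32(190), np.int32(205), np.int32(11), np.int32(4), np.int32(18)), (np.int32(418), np.int32(206), np.int32(8), np.int32(6), np.int32(39)), (np.int32(192), np.int32(208), np.int32(12), np.int32(12), np.int32(114)), (np.int32(449), np.int32(209), np.int32(59), np.int32(57), np.int32(1891)), (np.int32(200), np.int32(210), np.int32(21), np.int32(22), np.int32(283)), (np.int32(214), np.int32(216), np.int32(20), np.int32(24), np.int32(176)), (np.int32(189
[... 1079 characters left out ...]
, np.int32(9), np.int32(235)), (np.int32(596), np.int32(339), np.int32(22), np.int32(8), np.int32(93)), (np.int32(577), np.int32(350), np.int32(56), np.int32(50), np.int32(1940)), (np.int32(354), np.int32(352), np.int32(8), np.int32(25), np.int32(77)), (np.int32(529), np.int32(352), np.int32(16), np.int32(8), np.int32(61)), (np.int32(555), np.int32(353), np.int32(18), np.int32(12), np.int32(151)), (np.int32(517), np.int32(365), np.int32(35), np.int32(35), np.int32(591)), (np.int32(305), np.int32(366), np.int32(34), np.int32(34), np.int32(618)), (np.int32(271), np.int32(373), np.int32(32), np.int32(27), np.int32(152)), (np.int32(334), np.int32(373), np.int32(32), np.int32(27), np.int32(252))]
```

View pics/w12c.png

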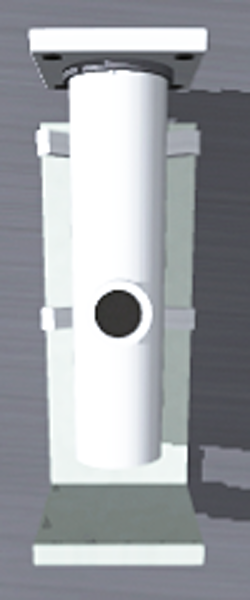

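```bash
python3 -c "
from workcell import ctrl
print(ctrl.close_job())"
```

```text
the job is handed in; nothing more can be done
None
```

The stub now sits in both V-rests of the grey stand with its branch pointing up. I handed the job in at about 24 s of the 61 s allowed.

**What I did:** I lifted the stub out of the tray, stood it on open bench and let go. I then pushed it over its heel edge with shut fingers, and it lay with its branch up. I gripped it again across the pipe about 60 mm from the flange, lowered it into the rests until the weight came off the gripper, and released it.

**Last checks, from the wrist and top cameras:**
- **Position:** the flange underside is at about +75 mm on the stand's x axis, outside the open end and away from the end stop. The pipe is aligned with the grooves and centred to about 1 mm.
- **Branch:** it points up to within about half a degree.
- **Other parts:** comparing the top view before and after, I saw changes only at the stub, the stand and the arm with its shadows. Where the arm hides the bench, that view cannot tell.
- **Gripper:** open, and about 0.2 m above the bench, touching nothing.

**Disagreements:** the scene camera put the stand's centre about 8 mm to the left (+y) of the wrist camera's estimate, so I used the wrist camera. The first touch in the V was still about 2 mm off to one side. I corrected that by feel before letting go.

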